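Unpin the front roller of the rind-brushing machine and lay it in the wash crate

ROBOT

A 6-joint arm with a two-finger parallel gripper is mounted at the origin on the work surface. World frame = base frame: x ahead of the robot, y to its left, z up, the work surface at z = 0. Lengths are in m, angles in rad, forces in N, time in s.
With the tool pointing down it reaches from about 0.225 to 0.875 m from the base axis. Payload 3.4 kg.
Tool frame: the origin (TCP) lies between the finger pads; the fingertips stand 14 mm ahead of it and the grasp point (between the pads) lies 5 mm behind it; z points along the fingers, y is the direction in which the jaws open and shut (so a half turn about z gives the same grasp; the last joint's range is limited). The gripper opens to 85 mm and grips with 20 to 120 N. Pads are 22 mm wide; open, the fingers measure 114 mm over their backs; the gripper's body (76 mm by 85 mm) begins 54 mm behind the grasp point. The pads swing forward as they close: fully open they stand 13 mm farther back than shut.
Start: joints at [1.121, 0.276, 1.505, -0, 1.361, -0.121], TCP at [0.186, 0.544, 0.245] pointing down, gripper open.
Joint ranges: [-2.89, 2.89], [-0.75, 2.08], [0.22, 2.7], [-1.18, 4.32], [0.11, 2.71], [-2.7, 2.7]. Speed limits (rad/s): [2.57, 2.57, 3.14, 3.14, 3.14, 3.14].

INTERFACE

Orientations are given as a unit quaternion [w, x, y, z].
In Python, from rig import manip, get_image, job gives the robot as it stands. The module is installed in compiled form; this text tells all that it offers.
- The arm moves only by the tool step_arm, never from a script. Its argument "moves" is one flat list of numbers, 5 for each row, row after row: the shift along the tool's x, y, z as a fraction of full scale, then the turn about the tool's z as a fraction of full scale, then the gripper's target within -1 to 1 (shut at 1, half-way at 0, fully open at -1). In form: [dx, dy, dz, twist, hand, dx, dy, dz, twist, hand, ...]. A call has 1 to 5 rows; each row is the pose to reach, as a shift and turn from the pose commanded when the call began, along the tool's axes at that moment, turning the shorter way round; what a row does not reach only later rows make up. Full scale, the value 1, is 500 mm for a shift and pi rad for a turn. A row lasts 1/10 s, in which the tool goes at most 50 mm and 8.59 degrees, less where a joint would pass 70% of its speed; a pose out of reach is approached as far as the arm can. A call with a number of a shift or a turn outside -1 to 1 is refused whole. A call with a gripper value outside its range is refused whole. The fingers move at their own pace and stop on an object; "force" is the grip in N (left out, the last holds). Time passes only in rows, so rows that repeat a pose let the fingers close. It gives the time, the measured TCP pose, the force and the opening at its end, in the units of the state.
- manip.get_state(): the state, without advancing time (a new reading comes with each control period).
- get_image(name): name is "scene" or "top" or "wrist"; returns a dict with "frame" (480x640x3 uint8, blue, green, red), "fx", "fy", "cx", "cy" (pixels), "rvec" (rotation vector, rad) and "tvec" (3), from world to camera coordinates, as OpenCV has them; the wrist camera has in their place "T_tool_cam" (4x4, takes a point from camera to tool coordinates, whose origin is the TCP and whose axes are the flange's). Camera axes: x right, y down, z forward; pixel columns grow to the right and rows downward; lengths in m; the calibration is good to about 2 mm. A picture is of the moment at which its call begins: read the wrist's pose just before it. There is no depth.
- job.sign_off(): hands the job in, once; it reports no verdict.
The state is a dict: "clock": time; "qpos": joint angles; "qd": joint speeds; "effort": joint torques, N m; "position": TCP position; "ee_rot": TCP orientation; "contact_force": force on the tool from outside, world axes, zero at the start; "moment": the same for the moment, N m; "width": finger opening in m.
Only numpy, scipy, OpenCV 4.12 (cv2) and the standard library are available. Lean on these libraries where they do the work, as an engineer would, in place of code of your own. Each camera call takes 0.05 s, during which the arm holds its last target. There are 200 camera calls.

TASK

The blue front roller of the cheese-brushing machine has to be washed. With the forked tool (not with the fingers) push its spring pin in, towards the roller, lift that end out of the side plate and let it rest in the notch on the plate's top edge; then lay the tool flat back on its rubber mat, draw the roller's other end out of the drive socket and lay the roller gently, flat and lengthwise, in the middle of the white wash crate. Do not disturb the other things on the bench.

Things in the scene. Friction and masses are not known exactly. Their poses are not given: they have to be found in the camera images.
- machine: steel rind-brushing machine, fixed. Origin under the middle of its base; x to its rear, y to its left, z up; the front (-x) faces the robot. In mm: base x -135..125, y +-128, top z 50; 6 mm side plates, inner faces y +-115, from x -135 back, top z 113; grey drive housing x -85..115, y 129..191, top z 178 (buttons to 200); fixed rear roller, 45 thick, axis x -2, z 95; brush, 72 thick, axis x 80, z 155
- rest_notch (a point): middle of the floor of the notch in the top edge of the right (-y) plate: machine frame x -100, y -118, z 108 mm; notch 24 mm wide in x, 5 mm deep, through the plate. 13 mm below it is the axis of the spring pin, in an 11 mm square bore
- drive_socket (a point): middle of the 11 mm square bore in the inner face of the left (+y) plate that holds the roller's drive stub: machine frame x -100, y 115, z 96.5 mm; the housing behind it is 14 mm away
- roller: loose blue front roller, 0.3 to 0.45 kg, 45 mm thick, 250 mm long over all. Origin on its axis, middle of the blue body (y +-82.5 mm); y axis along it to the drive end (may be rolled about y). Drive end: hub 16 mm thick to y 102, stub 8 mm thick to y 116, in the drive socket: to free it draw the roller over 14 mm towards -y, with the other end first raised so that the pin's shoulder clears the plate
- spring_pin: pin in the roller's -y end; slides 12 mm inwards (+y), spring 1.5 N at rest, 3.3 N fully in. Frame as the roller's when out. From inside: brass flange 22 mm thick, y -104.5..-108.5 (push on this); neck 7 mm thick to -122.5; brass shoulder 16 mm thick to -127, bearing on the plate; tip 8 mm thick to -134, in the bore, free after 7 mm (press 9 to 12). With the tip in the notch the shoulder hangs 4 mm below its floor
- pin_groove (a point): on the pin's axis, middle of the groove (neck) where the fork goes, 115.5 mm from the roller's origin when the pin is out
- pin_tip (a point): outer end of the spring pin, on its axis, 134 mm from the roller's origin when the pin is out
- fork_tool: forked pin tool, 0.16 kg, lying flat. Origin under the middle of its grip; x towards the fork, z up. Orange grip 22 mm wide, 28 mm high, x -45..35 mm; steel blade 5 mm thick (y), 23 mm high to x 66; two tines, one above the other, to x 95; slot 13 mm high, open to +x, mouth flared. Held level it slides onto the pin's neck from the machine's front; the lower tine then lifts the pin
- fork_slot (a point): middle of the fork's slot, where the neck belongs: x = 78, y = 0, z = 14 in the tool's frame
- mat: black rubber mat, fixed, 280 x 230 mm (x, y), 3 mm thick; origin under its middle. The tool starts on it and must end on it, on the half left free by the screwdriver (y below 0 in the mat's frame)
- crate: white wash crate, fixed, open on top, outside 300 x 180 x 55 mm (x, y, z), walls and floor 5 mm; origin under its middle, floor at z = 5. The roller lies lengthwise (along x), either way round, on its floor
- jar: amber jar with white lid, 60 mm wide, 82 mm high, in front of the machine's left part; bystander (leave alone); origin under its middle
- bottle: white bottle, 64 mm wide, 190 mm high, right of the machine; bystander; origin under its middle
- bowl: steel bowl, 120 mm wide, 50 mm high; bystander; origin under its middle
- trier: cheese trier (iron) lying in front of the machine: steel shaft 120 mm long with a dark cross handle 75 mm wide, 16 mm high; bystander; origin under its handle, x along the shaft
- screwdriver: red screwdriver, 190 mm long, 26 mm high, lying on the mat beside the forked tool; bystander; origin under its middle
Not all that is in view belongs to the job. What is shaped like the fork_tool but purple is not meant.

How it is judged:
On the way, in this order (a step that is already met when the one before it is completed fails the run):
1. the forked tool presses the spring pin in until its tip is out of the bore (y of pin_tip in the frame of roller above -0.1275 m and contact force between fork_tool and roller above 0.5 N), for 0.1 s.
2. the pin's tip, sprung out again, rests in the notch on top of the side plate with the tool withdrawn (z of pin_tip in the frame of rest_notch between 0 and 0.01 m and x of pin_tip in the frame of rest_notch between -0.012 and 0.012 m and y of pin_tip in the frame of rest_notch below 0.001 m and y of pin_tip in the frame of roller below -0.131 m and contact force between each of fork_tool, the fingers and roller below 0.1 N and distance between fork_slot and pin_groove above 0.03 m), for 0.3 s.
At the end, for the whole second after the job is handed in: The roller lies flat on the crate floor, lengthwise (within 0.3 rad, its middle within 30 mm of the crate's middle along it) and at rest; the forked tool lies flat on the mat, its grip's middle on the mat and beside the screwdriver, at rest; both are released (x of roller in the frame of crate between -0.03 and 0.03 m and y of roller in the frame of crate between -0.075 and 0.075 m and z of roller in the frame of crate between 0.02 and 0.034 m and angle between the y axis of roller and the x axis of crate, either way round below 0.3 rad and linear speed of each of roller, fork_tool below 0.03 m/s and x of fork_tool in the frame of mat between -0.13 and 0.13 m and y of fork_tool in the frame of mat between -0.11 and 0.06 m and z of fork_tool in the frame of mat below 0.008 m and angle between fork_tool's own z axis and vertical below 0.12 rad); the robot touches nothing.
It fails at once if a bystander (jar, bottle, bowl, trier, screwdriver) is moved by more than 25 mm (distance of any of jar, bottle, bowl, trier, screwdriver from where it was at the start of the episode above 0.025 m).
It fails at once if the fingers press on the spring pin (contact force between the fingers and spring_pin above 2 N).
It fails at once if the roller is dropped or driven hard into the crate (contact force between roller and crate above 60 N).
It also fails if it takes over 72 s, if anything falls off the work surface, if the arm or the gripper's body presses on something with over 40 N, if the wrist force passes 120 N, or if a joint passes its speed limit or range.

## Working session

There is one attempt and no reset: what is moved stays moved. The work goes in short steps, Python scripts to look and compute and a tool call to move; the robot and the scene stay as the last step left them, time stands still between calls to the robot, and variables do not carry over. Pictures are saved under pics/ and viewed, about 8 in all and at most 12, crops included, and the job is handed in when it is done.

Besides the shell and the picture viewer there is one more tool, called in YAML: its name, and indented under it one key for each argument. step_arm: Moves the arm, as the interface text tells. Its arguments: {"type":"object","properties":{"moves":{"type":"array","items":{"type":"number","minimum":-1,"maximum":1}},"force":{"type":"number"}},"required":["moves"]}

```bash
mkdir -p pics; cat > h.py <<'E'
import numpy as np, cv2
from rig import manip, get_image, job
def snap(n,f):
    s=manip.get_state(); d=get_image(n); cv2.imwrite('pics/'+f,d['frame']); np.save('pics/'+f+'.npy',{**d,'s':s},allow_pickle=True); return d
def load(f): return np.load('pics/'+f+'.npy',allow_pickle=True).item()
def Rq(q):
    from scipy.spatial.transform import Rotation as R
    return R.from_quat([q[1],q[2],q[3],q[0]]).as_matrix()
def cam(d):
    """R,t world->cam"""
    if 'T_tool_cam' in d:
        T=np.eye(4);T[:3,:3]=Rq(d['s']['ee_rot']);T[:3,3]=d['s']['position']
        M=np.linalg.inv(T@np.array(d['T_tool_cam'])); return M[:3,:3],M[:3,3]
    return cv2.Rodrigues(np.array(d['rvec'],float))[0],np.array(d['tvec'],float).ravel()
def ray(d,u,v):
    R,t=cam(d); r=R.T@np.array([(u-d['cx'])/d['fx'],(v-d['cy'])/d['fy'],1]); return -R.T@t,r
def onz(d,u,v,z):
    o,r=ray(d,u,v); return o+r*(z-o[2])/r[2]
def proj(d,P):
    R,t=cam(d); p=R@np.array(P,float).T.reshape(3,-1)+t[:,None]; return np.c_[d['fx']*p[0]/p[2]+d['cx'],d['fy']*p[1]/p[2]+d['cy']]
E
python3 - <<'E'
from h import *
snap('top','top1.png');snap('scene','sc1.png')
print(manip.get_state())
for f in('top1.png','sc1.png'):
    d=load(f);R,t=cam(d);print(f,d['fx'],-R.T@t,R[2])
E
```

```text
{'clock': 0.1, 'qpos': array([ 1.12101260e+00,  2.76571536e-01,  1.50601120e+00,  1.02683342e-05,
        1.36067243e+00, -1.20978461e-01]), 'qd': array([ 2.01788637e-03,  6.94226833e-05, -3.44127124e-03,  5.06856808e-04,
        6.74477916e-04, -1.13587996e-03]), 'effort': array([ 8.04377960e-04, -4.17701411e+01, -2.46403223e+01, -1.77972306e-04,
        5.85408008e-03, -4.57191447e-06]), 'position': array([0.18547403, 0.54380498, 0.24450163]), 'ee_rot': array([-2.38835432e-04,  1.63664054e-01,  9.86515781e-01, -7.96223136e-04]), 'contact_force': array([ 0.29572528, -0.60384296, -0.06859904]), 'moment': array([0.02710267, 0.01945241, 0.03847142]), 'width': 0.08554091170748722}
top1.png 508.65419908162187 [0.23181825 0.034354   1.23074095] [ 0.21413282  0.00323262 -0.9767992 ]
sc1.png 483.7799989502266 [1.02398346 0.1950177  0.94626504] [-0.5485293  -0.17785146 -0.81699722]
```

View pics/top1.png

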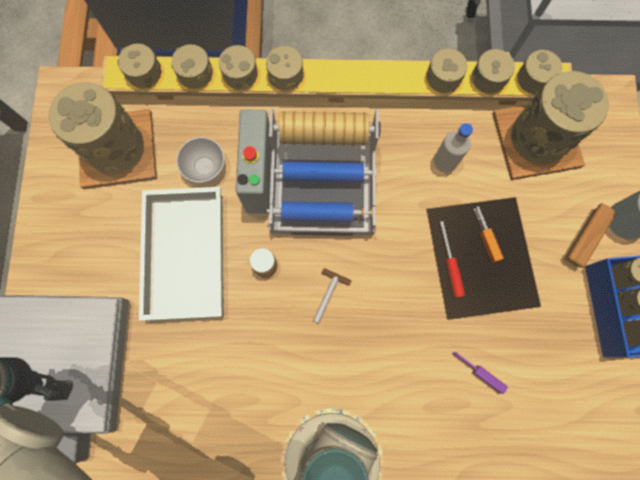

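View pics/sc1.png

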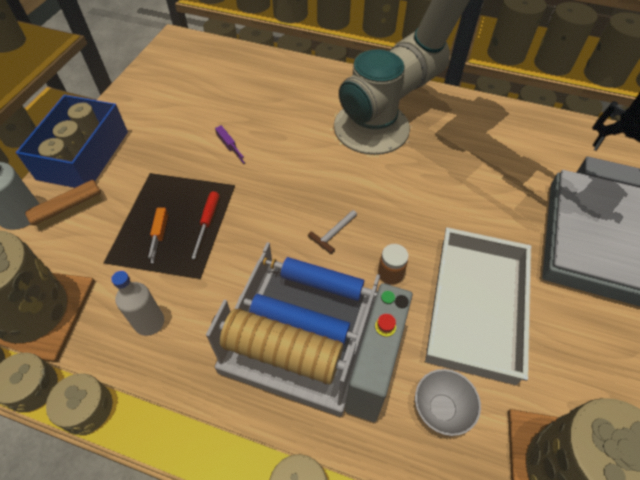

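The top view shows the machine at the centre, the front roller near (318,211), the crate at (181,255), the fork tool from (479,208) to (500,262), the screwdriver at (452,260) and the mat at (483,257). The scene view agrees with it. Next I'll get rough positions.

```bash
python3 - <<'E'
from h import *
d=load('top1.png')
for n,u,v,z in [('tip',478,208,.017),('gripend',499,261,.017),('gripfront',484,233,.017),('matTL',428,209,.003),('matTR',515,199,.003),('matBR',539,306,.003),('matBL',449,318,.003),
 ('crTL',144,190,.055),('crTR',221,187,.055),('crBR',222,317,.055),('crBL',141,320,.055),('plFR',375,234,.05),('plFL',270,232,.05),('rol-y',362,211,.095),('roll+y',281,211,.095),('jar',262,262,.08),('trh',337,275,.01),('trt',317,320,.005),('bottle',463,130,.19)]:
    print(n,onz(d,u,v,z).round(3))
d=get_image('wrist');print(d['T_tool_cam'].round(3),d['fx'])
E
```

```text
tip [ 0.6   -0.358  0.017]
gripend [ 0.467 -0.402  0.017]
gripfront [ 0.536 -0.37   0.017]
matTL [ 0.6   -0.237  0.003]
matTR [ 0.63  -0.457  0.003]
matBR [ 0.361 -0.497  0.003]
matBL [ 0.329 -0.279  0.003]
crTL [0.62  0.461 0.055]
crTR [0.631 0.275 0.055]
crBR [0.318 0.255 0.055]
crBL [0.308 0.44  0.055]
plFR [ 0.521 -0.098  0.05 ]
plFL [0.522 0.153 0.05 ]
rol-y [ 0.565 -0.063  0.095]
roll+y [0.561 0.125 0.095]
jar [0.443 0.165 0.08 ]
trh [ 0.427 -0.01   0.01 ]
trt [0.318 0.037 0.005]
bottle [ 0.726 -0.278  0.19 ]
[[ 0.    -0.951 -0.308  0.079]
 [ 1.     0.     0.    -0.   ]
 [-0.    -0.308  0.951 -0.129]
 [ 0.     0.     0.     1.   ]] 355.86448992597303
```

```bash
cat >> h.py <<'E'
def psi(s): 
    R=Rq(s['ee_rot']); return np.degrees(np.arctan2(R[1,1],R[0,1]))
def plan(wps, s=None, maxd=.2, maxa=40):
    """wps: (x,y,z,psi_deg|None). prints per-call dx,dy,dz,twist (tool axes, full-scale units), dead-reckoned with rounding"""
    s=s or manip.get_state(); p=np.array(s['position'],float); a=psi(s)
    for w in wps:
        ta=a if w[3] is None else w[3]; D=(ta-a+180)%360-180; P=np.array(w[:3])
        n=max(1,int(np.ceil(max(np.linalg.norm(P-p)/maxd,abs(D)/maxa)-.02)))
        p0,a0=p.copy(),a
        for i in range(1,n+1):
            d=p0+(P-p0)*i/n-p; c,si=np.cos(np.radians(a)),np.sin(np.radians(a))
            ex=np.array([-si,c,0]);ey=np.array([c,si,0])   # tool x = psi+90, tool y = psi
            r=np.round([d@ex/.5,d@ey/.5,-d[2]/.5,-(a0+D*i/n-a)/180],4)
            print(w,'->',*r); p=p+.5*(r[0]*ex+r[1]*ey)-np.array([0,0,.5*r[2]]); a=a-180*r[3]
E
python3 - <<'E'
from h import *
print(psi(manip.get_state())); plan([(.56,-.06,.25,-72)])
E
```

```text
71.16169724262225
(0.56, -0.06, 0.25, -72) -> -0.2747 -0.2253 -0.0027 0.1988
(0.56, -0.06, 0.25, -72) -> -0.3546 -0.0221 -0.0027 0.1989
(0.56, -0.06, 0.25, -72) -> -0.3005 0.1895 -0.0026 0.1988
(0.56, -0.06, 0.25, -72) -> -0.1331 0.3294 -0.0027 0.1988
```

step_arm:
  moves: [-0.275, -0.225, -0.003, 0.199, -1, -0.275, -0.225, -0.003, 0.199, -1, -0.275, -0.225, -0.003, 0.199, -1, -0.275, -0.225, -0.003, 0.199, -1, -0.275, -0.225, -0.003, 0.199, -1]

```text
clock: 0.65
position: [0.2808, 0.3904, 0.2468]
ee_rot: [0.001, 0.462, 0.887, -0.001]
contact_force: [-0.2, 0.2, -0.1]
width: 0.0851
```

step_arm:
  moves: [-0.355, -0.022, -0.003, 0.199, -1, -0.355, -0.022, -0.003, 0.199, -1, -0.355, -0.022, -0.003, 0.199, -1, -0.355, -0.022, -0.003, 0.199, -1, -0.355, -0.022, -0.003, 0.199, -1]

```text
clock: 1.15
position: [0.3748, 0.2404, 0.2482]
ee_rot: [0.001, 0.712, 0.702, 0.0]
contact_force: [-0.6, 0.1, -0.1]
width: 0.0851
```

step_arm:
  moves: [-0.3, 0.19, -0.003, 0.199, -1, -0.3, 0.19, -0.003, 0.199, -1, -0.3, 0.19, -0.003, 0.199, -1, -0.3, 0.19, -0.003, 0.199, -1, -0.3, 0.19, -0.003, 0.199, -1]

```text
clock: 1.65
position: [0.4691, 0.0901, 0.2495]
ee_rot: [0.0, 0.893, 0.45, 0.0]
contact_force: [-0.1, 0.9, 0.1]
width: 0.0856
```

step_arm:
  moves: [-0.133, 0.329, -0.003, 0.199, -1, -0.133, 0.329, -0.003, 0.199, -1, -0.133, 0.329, -0.003, 0.199, -1, -0.133, 0.329, -0.003, 0.199, -1, -0.133, 0.329, -0.003, 0.199, -1]

```text
clock: 2.15
position: [0.5623, -0.0606, 0.2505]
ee_rot: [-0.0, 0.988, 0.154, 0.0]
contact_force: [0.1, -0.1, 0.4]
width: 0.0856
```

```bash
python3 - <<'E'
from h import *
s=manip.get_state();print(s['clock'],s['position'],psi(s)); snap('wrist','w1.png'); plan([(.50,-.38,.20,-72)])
E
```

```text
2.15 [ 0.56229163 -0.06058155  0.25047463] -72.24279965460329
(0.5, -0.38, 0.2, -72) -> -0.1565 0.2871 0.0505 -0.0003
(0.5, -0.38, 0.2, -72) -> -0.1568 0.287 0.0505 -0.0003
```

View pics/w1.png

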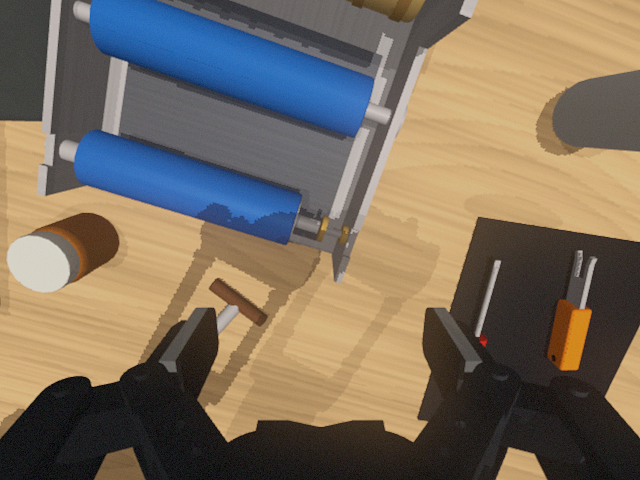

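The wrist view shows the roller's pin end near (320,225), the right plate's front around (340,275), the tool at (570,335) and the trier clear at (240,300). I'll zoom in on the pin end and move to view the tool.

```bash
python3 - <<'E'
from h import *
i=cv2.imread('pics/w1.png')
a=cv2.resize(i[170:300,280:410],None,fx=4.6,fy=4.6,interpolation=cv2.INTER_CUBIC)
cv2.imwrite('pics/c1.png',a)
E
```

```text
(no output)
```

View pics/c1.png

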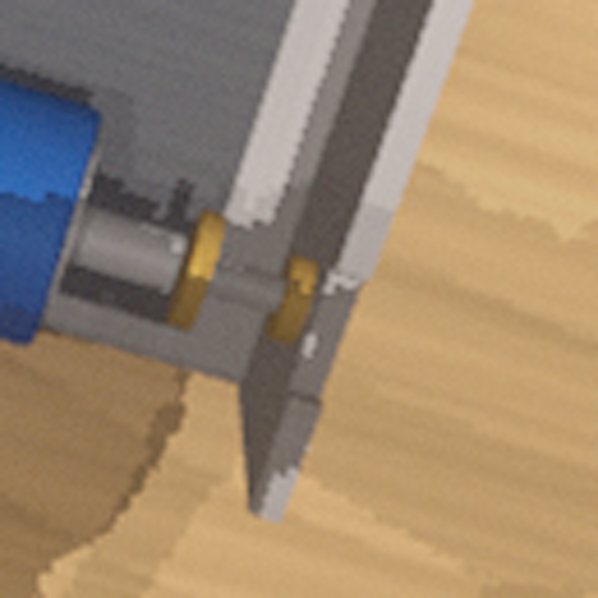

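step_arm:
  moves: [-0.156, 0.287, 0.05, 0, -1, -0.156, 0.287, 0.05, 0, -1, -0.156, 0.287, 0.05, 0, -1, -0.156, 0.287, 0.05, 0, -1, -0.156, 0.287, 0.05, 0, -1]

```text
clock: 2.7
position: [0.5294, -0.2194, 0.2257]
ee_rot: [-0.001, 0.988, 0.156, -0.0]
contact_force: [0.1, 0.4, 0.6]
width: 0.0853
```

step_arm:
  moves: [-0.157, 0.287, 0.05, 0, -1, -0.157, 0.287, 0.05, 0, -1, -0.157, 0.287, 0.05, 0, -1, -0.157, 0.287, 0.05, 0, -1, -0.157, 0.287, 0.05, 0, -1]

```text
clock: 3.2
position: [0.4999, -0.3799, 0.2008]
ee_rot: [-0.001, 0.988, 0.155, 0.0]
contact_force: [-0.6, 1.0, 0.2]
width: 0.0852
```

```bash
python3 - <<'E'
from h import *
snap('wrist','w2.png'); s=load('w2.png')['s'];print(s['clock'],s['position'],psi(s))
E
```

```text
3.2 [ 0.49989625 -0.37994744  0.20080807] -72.11088683831052
```

View pics/w2.png

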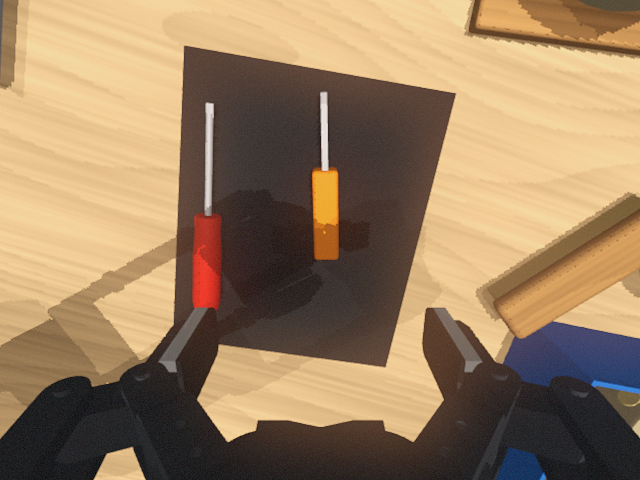

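```bash
cat > fit.py <<'E'
from h import *
from scipy.optimize import least_squares
d=load('w1.png')
pts=[((-100,-93.5,95),(322.8,228.7)),((-100,-111.75,95),(343.7,235)),((-100,-102.5,95),(333.9,232)),((-135,-121,113),(340.9,283)),((-135,-115,113),(334.8,282.6)),((-100,95.5,95),(89,159)),((-100,-69.5,95),(296,218))]
M=np.array([p[0] for p in pts])/1000; U=np.array([p[1] for p in pts])
def W(q,M):
    c,s=np.cos(q[2]),np.sin(q[2]); return M@np.array([[c,s,0],[-s,c,0],[0,0,1]])+[q[0],q[1],0]
r=least_squares(lambda q:(proj(d,W(q,M))-U).ravel(),[.66,.02,0],loss='soft_l1')
q=r.x;print(q[:2],np.degrees(q[2]));print((proj(d,W(q,M))-U).round(1))
print('groove',W(q,np.array([[-.1,-.1025,.095]])),'notch',W(q,np.array([[-.1,-.118,.108]])))
np.save('mach.npy',q)
e=load('w2.png')
tip=onz(e,324,93,.017);re=onz(e,326,260,.031);print('tip',tip,'rear',re,'yaw',np.degrees(np.arctan2(*(tip-re)[1::-1])),np.linalg.norm((tip-re)[:2]))
for z in(.003,.031):print(onz(e,325,168,z))
print([onz(e,u,v,.003).round(3) for u,v in[(185,46),(455,94),(386,366)]],'screw',onz(e,208,260,.015))
E
python3 fit.py
```

```text
[0.66027033 0.03079483] 0.3457089520604952
[[-0.2 -0.2]
 [-0.2 -0.2]
 [-1.  -0.3]
 [ 1.   0.6]
 [ 0.1 -1. ]
 [ 2.9 -0.2]
 [-1.2  2.1]]
groove [[ 0.56089061 -0.07230667  0.095     ]] notch [[ 0.56098413 -0.08780639  0.108     ]]
tip [ 0.60003348 -0.35062658  0.017     ] rear [ 0.46756844 -0.3956815   0.031     ] yaw 18.78454913713445 0.13991759162581724
[ 0.54172809 -0.37075738  0.003     ]
[ 0.54457061 -0.36949823  0.031     ]
[array([ 0.6  , -0.231,  0.003]), array([ 0.635, -0.457,  0.003]), array([ 0.361, -0.5  ,  0.003])] screw [ 0.42742596 -0.29163977  0.015     ]
```

The tool's length checks out at 140 mm against a true 140. Its origin is (0.510,-0.381) with yaw 18.8°, and the pin groove is at (0.561,-0.072). The grasp comes next.

```bash
python3 - <<'E'
from h import *
plan([(.520,-.378,.07,-71.2),(.520,-.378,.0195,-71.2)])
E
```

```text
(0.52, -0.378, 0.07, -71.2) -> 0.038 0.0114 0.2624 -0.0047
(0.52, -0.378, 0.0195, -71.2) -> -0.0 0.0 0.101 -0.0
```

step_arm:
  moves: [0.038, 0.011, 0.08, -0.005, -1, 0.038, 0.011, 0.16, -0.005, -1, 0.038, 0.011, 0.24, -0.005, -1, 0.038, 0.011, 0.262, -0.005, -1, 0.038, 0.011, 0.262, -0.005, -1]

```text
clock: 3.75
position: [0.5192, -0.3769, 0.0693]
ee_rot: [-0.002, 0.986, 0.164, -0.001]
contact_force: [-0.1, 0.0, -0.0]
width: 0.0854
```

step_arm:
  moves: [0, 0, 0.04, 0, -1, 0, 0, 0.07, 0, -1, 0, 0, 0.09, 0, -1, 0, 0, 0.101, 0, -1, 0, 0, 0.101, 0, -1]

```text
clock: 4.25
position: [0.5196, -0.3801, 0.0204]
ee_rot: [0.0, 0.987, 0.163, 0.0]
contact_force: [-0.3, -0.5, -0.2]
width: 0.0852
```

step_arm:
  moves: [0, 0, 0, 0, 1, 0, 0, 0, 0, 1, 0, 0, 0, 0, 1, 0, 0, 0, 0, 1, 0, 0, 0, 0, 1]
  force: 80

```text
clock: 4.75
position: [0.5194, -0.3804, 0.0204]
ee_rot: [0.0, 0.987, 0.163, 0.0]
contact_force: [0.3, 0.1, -1.4]
width: 0.0209
```

step_arm:
  moves: [0, 0, 0, 0, 1, 0, 0, 0, 0, 1, 0, 0, 0, 0, 1, 0, 0, 0, 0, 1, 0, 0, 0, 0, 1]

```text
clock: 5.25
position: [0.5194, -0.3804, 0.0203]
ee_rot: [0.0, 0.987, 0.163, 0.0]
contact_force: [-0.9, -0.1, 4.4]
width: 0.0203
```

```bash
python3 - <<'E'
from h import *
s=manip.get_state();print(psi(s))
plan([(.5194,-.3804,.14,None),(.42,-.072,.15,-89.65)],maxd=.18)
E
```

```text
-71.22091316171218
(0.5194, -0.3804, 0.14, None) -> 0.0 -0.0001 -0.2394 -0.0
(0.42, -0.072, 0.15, -89.65) -> 0.0052 -0.324 -0.01 0.0512
(0.42, -0.072, 0.15, -89.65) -> -0.0468 -0.3206 -0.01 0.0512
```

step_arm:
  moves: [0, 0, -0.03, 0, 1, 0, 0, -0.09, 0, 1, 0, 0, -0.16, 0, 1, 0, 0, -0.22, 0, 1, 0, 0, -0.24, 0, 1]

```text
clock: 5.75
position: [0.5202, -0.3811, 0.1424]
ee_rot: [0.002, 0.987, 0.163, 0.001]
contact_force: [-0.9, -0.6, -1.3]
width: 0.0207
```

step_arm:
  moves: [0.001, -0.06, -0.002, 0.01, 1, 0.002, -0.14, -0.004, 0.02, 1, 0.003, -0.22, -0.006, 0.03, 1, 0.005, -0.3, -0.008, 0.045, 1, 0.005, -0.324, -0.01, 0.051, 1]

```text
clock: 6.25
position: [0.4658, -0.2211, 0.1428]
ee_rot: [-0.003, 0.996, 0.084, -0.003]
contact_force: [-0.1, -0.9, -2.0]
width: 0.0205
```

step_arm:
  moves: [-0.01, -0.07, -0.002, 0.01, 1, -0.02, -0.15, -0.004, 0.02, 1, -0.03, -0.23, -0.006, 0.03, 1, -0.04, -0.3, -0.008, 0.045, 1, -0.047, -0.321, -0.01, 0.051, 1]

```text
clock: 6.75
position: [0.416, -0.0681, 0.1481]
ee_rot: [-0.002, 1.0, 0.004, -0.003]
contact_force: [-0.0, -0.8, -1.8]
width: 0.0207
```

step_arm:
  moves: [0, 0, 0, 0, 1]

```text
clock: 6.85
position: [0.4172, -0.0697, 0.1485]
ee_rot: [-0.001, 1.0, 0.005, -0.002]
contact_force: [0.1, -0.8, -1.0]
width: 0.0205
```

```bash
python3 - <<'E'
from h import *
snap('wrist','w3.png'); d=load('w3.png');s=d['s'];print(s['clock'],s['position'],psi(s),s['contact_force'])
R=Rq(s['ee_rot']);g=lambda x,y,z:np.array(s['position'])+R@[x,y,z]
print('pred tip',proj(d,g(.086,0,.0033)),'slot',proj(d,g(.069,0,.0033)),'front grip top',proj(d,g(.026,0,-.0107)))
exec(open('fit.py').read().split('r=least')[0].split('d=load')[0]); q=np.load('mach.npy')
W=lambda M:np.array(M)@np.array([[np.cos(q[2]),np.sin(q[2]),0],[-np.sin(q[2]),np.cos(q[2]),0],[0,0,1]])+[q[0],q[1],0]
print('fl,gr,sh',proj(d,W([[-.1,-.0935,.095],[-.1,-.1025,.095],[-.1,-.11175,.095],[-.135,-.115,.113],[-.135,-.121,.113]])))
i=d['frame'];cv2.imwrite('pics/c3.png',cv2.resize(i[0:260,200:460],None,fx=2.3,fy=2.3,interpolation=cv2.INTER_CUBIC))
E
```

```text
6.85 [ 0.41719246 -0.06970596  0.14855   ] -89.43343448038777 [ 0.11584483 -0.77765522 -1.00203129]
pred tip [[319.72053282 103.98048766]] slot [[319.72277215 154.33446869]] front grip top [[319.68217675 279.52298658]]
fl,gr,sh [[308.44708052 -33.46286232]
 [329.40226926 -33.37715039]
 [350.94074748 -33.28905267]
 [359.70946625  49.45714413]
 [374.27252917  49.51829111]]
```

View pics/c3.png

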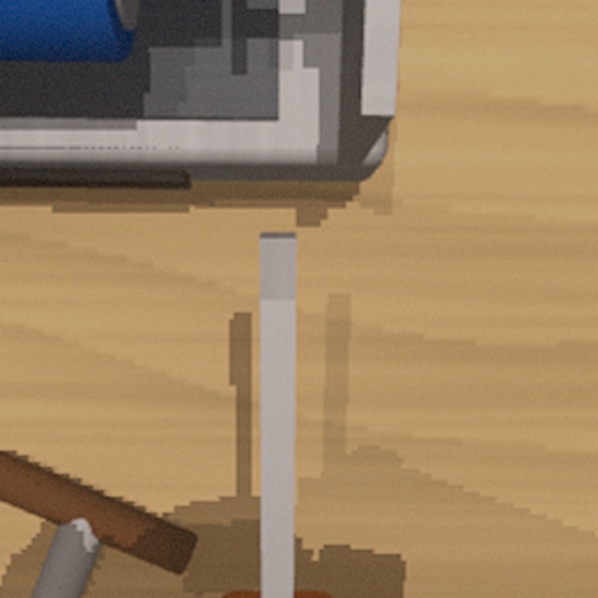

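```bash
python3 - <<'E'
from h import *
plan([(.42,-.0713,.0983,-89.65),(.492,-.0713,.0983,-89.65)])
E
```

```text
(0.42, -0.0713, 0.0983, -89.65) -> 0.003 0.0006 0.1012 0.0011
(0.492, -0.0713, 0.0983, -89.65) -> 0.144 0.0009 -0.0 -0.0
```

step_arm:
  moves: [0, 0.001, 0.03, 0.001, 1, 0, 0.001, 0.07, 0.001, 1, 0, 0.001, 0.1, 0.001, 1, 0, 0.001, 0.1, 0.001, 1, 0, 0.001, 0.1, 0.001, 1]

```text
clock: 7.4
position: [0.4197, -0.0729, 0.0994]
ee_rot: [-0.0, 1.0, 0.002, -0.0]
contact_force: [-0.0, 0.4, -1.2]
width: 0.0204
```

```bash
python3 - <<'E'
from h import *
s=manip.get_state();print(s['position'],psi(s))
plan([(.492,-.0713,.0983,-89.65)])
E
```

```text
[ 0.4197225  -0.07293575  0.09944045] -89.79743115281333
(0.492, -0.0713, 0.0983, -89.65) -> 0.1446 -0.0028 0.0023 -0.0008
```

step_arm:
  moves: [0.04, -0.003, 0.002, 0, 1, 0.08, -0.003, 0.002, 0, 1, 0.115, -0.003, 0.002, 0, 1, 0.144, -0.003, 0.002, 0, 1, 0.144, -0.003, 0.002, 0, 1]

```text
clock: 7.9
position: [0.4943, -0.0711, 0.0995]
ee_rot: [0.0, 1.0, 0.002, 0.002]
contact_force: [-0.5, -0.5, -1.7]
width: 0.0208
```

step_arm:
  moves: [0, 0, 0, 0, 1]

```text
clock: 8.0
position: [0.4909, -0.0704, 0.0988]
ee_rot: [-0.0, 1.0, 0.002, -0.0]
contact_force: [-0.6, 0.4, -1.1]
width: 0.0206
```

```bash
python3 - <<'E'
from h import *
snap('wrist','w4.png'); d=load('w4.png');s=d['s'];print(s['clock'],s['position'],psi(s),s['contact_force'],s['moment'])
i=d['frame'];cv2.imwrite('pics/c4.png',cv2.resize(i[40:240,220:420],None,fx=3,fy=3,interpolation=cv2.INTER_CUBIC))
E
```

```text
8.0 [ 0.49092915 -0.07037352  0.09883983] -89.74635506163723 [-0.64200064  0.37933802 -1.12709421] [-0.02190724  0.04070064  0.01715113]
```

View pics/c4.png

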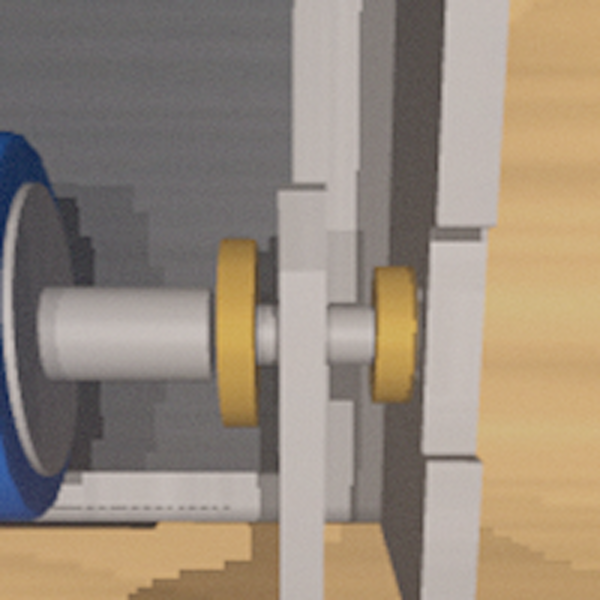

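The fork straddles the neck: the blade is at crop column 300, between the flange (237) and the shoulder (394). Now I'll press +y.

step_arm:
  moves: [0, -0.006, 0, 0, 1, 0, -0.012, 0, 0, 1, 0, -0.018, 0, 0, 1, 0, -0.024, 0, 0, 1, 0, -0.024, 0, 0, 1]

```text
clock: 8.55
position: [0.4909, -0.0581, 0.0987]
ee_rot: [0.0, 1.0, 0.002, -0.0]
contact_force: [-0.6, -2.9, -2.6]
width: 0.0205
```

```bash
cat > pin.py <<'E'
from h import *
def meas(f):
    d=load(f);s=d['s'];hsv=cv2.cvtColor(d['frame'],cv2.COLOR_BGR2HSV)
    m=cv2.inRange(hsv,(18,120,90),(30,255,255))[60:240,230:400]
    n,l,st,ce=cv2.connectedComponentsWithStats(m)
    print(f,s['position'].round(4),round(psi(s),2),s['contact_force'].round(2))
    for k in range(1,n):
        if st[k,4]>60: print('  brass',st[k]+[230,60,0,0,0],ce[k]+[230,60])
E
python3 - <<'E'
from pin import *
meas('w4.png');snap('wrist','w5.png');meas('w5.png')
d=load('w5.png')
for f in('w4.png','w5.png'):
    i=load(f)['frame'][:,:,:].astype(int); row=i[150]; b=np.where((row[:,0]>row[:,2]+60))[0]; print('blue right edge',b[b<320].max() if len(b) else None)
E
```

```text
w4.png [ 0.4909 -0.0704  0.0988] -89.75 [-0.64  0.38 -1.13]
  brass [292 120  14  62 738] [298.49457995 150.03116531]
  brass [344 129  15  45 561] [351.16221034 150.79144385]
w5.png [ 0.4909 -0.0581  0.0987] -89.73 [-0.57 -2.91 -2.57]
  brass [302 118  11  61 606] [307.3679868  147.70132013]
  brass [353 127  14  44 548] [359.72627737 148.6770073 ]
blue right edge 216
blue right edge 257
```

step_arm:
  moves: [0, -0.002, 0, 0, 1, 0, -0.002, -0.012, 0, 1, 0, -0.002, -0.024, 0, 1, 0, -0.002, -0.036, 0, 1, 0, -0.002, -0.046, 0, 1]

```text
clock: 9.1
position: [0.4916, -0.0575, 0.1226]
ee_rot: [0.0, 1.0, 0.002, 0.0]
contact_force: [0.5, -3.1, -3.3]
width: 0.0205
```

step_arm:
  moves: [0, 0, 0, 0, 1, 0, 0, 0, 0, 1]

```text
clock: 9.3
position: [0.4914, -0.0574, 0.122]
ee_rot: [0.0, 1.0, 0.002, 0.0]
contact_force: [-0.7, -3.1, -2.7]
width: 0.0203
```

```bash
python3 - <<'E'
from pin import *
snap('wrist','w6.png');meas('w6.png')
i=load('w6.png')['frame'];cv2.imwrite('pics/c6.png',cv2.resize(i[40:240,220:420],None,fx=3,fy=3,interpolation=cv2.INTER_CUBIC))
E
```

```text
w6.png [ 0.4914 -0.0574  0.122 ] -89.76 [-0.74 -3.11 -2.67]
  brass [297 118  16  61 717] [303.75592748 147.43793584]
  brass [350 127  14  44 522] [356.63409962 148.25287356]
```

View pics/c6.png

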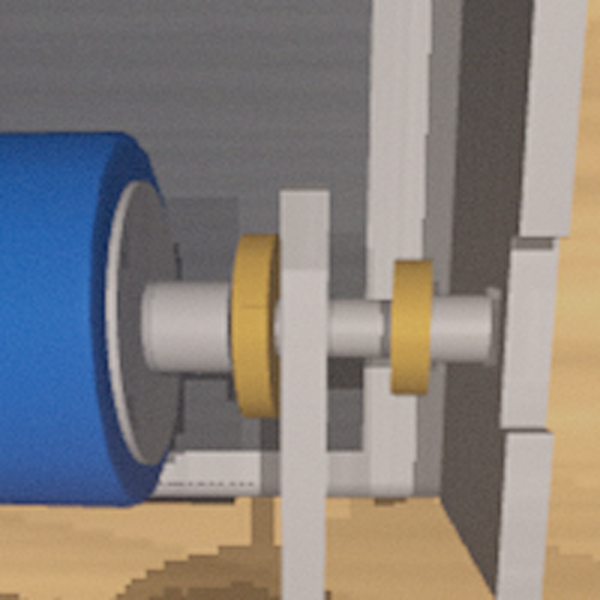

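The fork has the pin up and pressed in: the tip (crop 495,328) is clear inside the plate and in line with the notch (rows 245–430). I'll release it onto the notch and lower.

step_arm:
  moves: [0, 0.007, 0.002, 0, 1, 0, 0.014, 0.002, 0, 1, 0, 0.021, 0.002, 0, 1, 0, 0.028, 0.002, 0, 1, 0, 0.028, 0.002, 0, 1]

```text
clock: 9.85
position: [0.4913, -0.0715, 0.1206]
ee_rot: [-0.0, 1.0, 0.002, -0.0]
contact_force: [-0.1, -0.5, -3.1]
width: 0.0201
```

step_arm:
  moves: [0, 0, 0.004, 0, 1, 0, 0, 0.008, 0, 1, 0, 0, 0.0115, 0, 1, 0, 0, 0.0115, 0, 1, 0, 0, 0.0115, 0, 1]

```text
clock: 10.35
position: [0.4915, -0.0712, 0.1152]
ee_rot: [-0.0, 1.0, 0.002, 0.0]
contact_force: [-0.1, 0.1, -1.5]
width: 0.0204
```

```bash
python3 - <<'E'
from pin import *
snap('wrist','w7.png');meas('w7.png')
i=load('w7.png')['frame'];cv2.imwrite('pics/c7.png',cv2.resize(i[40:240,220:420],None,fx=3,fy=3,interpolation=cv2.INTER_CUBIC))
E
```

```text
w7.png [ 0.4915 -0.0712  0.1152] -89.75 [-0.13  0.07 -1.47]
  brass [286 118  18  62 784] [293.19260204 147.86096939]
  brass [340 127  14  45 558] [346.42293907 148.65949821]
```

View pics/c7.png

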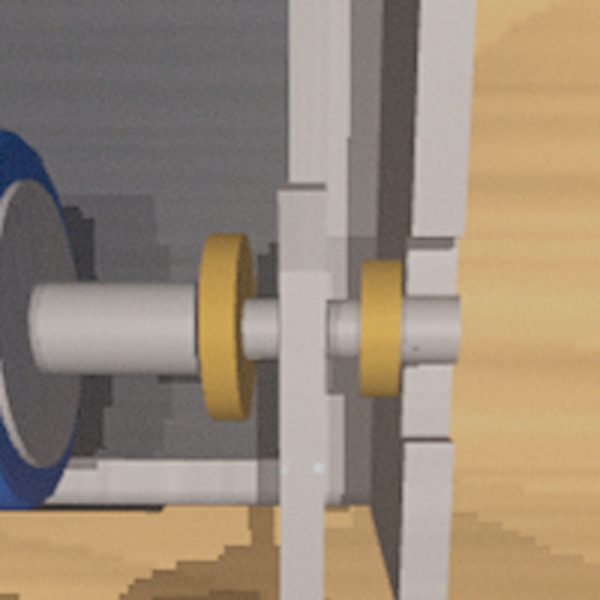

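The tip now rests in the notch and the tool is unloaded. I'll withdraw it.

step_arm:
  moves: [-0.03, 0, 0, 0, 1, -0.07, 0, 0, 0, 1, -0.12, 0, 0, 0, 1, -0.16, 0, 0, 0, 1, -0.16, 0, 0, 0, 1]

```text
clock: 10.9
position: [0.4081, -0.0709, 0.1149]
ee_rot: [-0.001, 1.0, 0.002, -0.002]
contact_force: [0.1, 1.1, -2.5]
width: 0.0209
```

step_arm:
  moves: [0, 0, -0.03, 0, 1, 0, 0, -0.06, 0, 1, 0, 0, -0.07, 0, 1, 0, 0, -0.07, 0, 1]

```text
clock: 11.3
position: [0.4127, -0.072, 0.1508]
ee_rot: [0.0, 1.0, 0.002, 0.001]
contact_force: [-0.3, -0.5, -1.8]
width: 0.0205
```

```bash
python3 - <<'E'
from pin import *
snap('wrist','w8.png');meas('w8.png'); snap('scene','sc2.png')
plan([(.5194,-.3804,.15,-71.2),(.5194,-.3804,.05,-71.2),(.5194,-.3804,.0208,-71.2)],maxd=.17)
E
```

```text
w8.png [ 0.4127 -0.072   0.1508] -89.75 [-0.29 -0.48 -1.8 ]
(0.5194, -0.3804, 0.15, -71.2) -> 0.1066 0.3093 -0.0003 -0.0515
(0.5194, -0.3804, 0.15, -71.2) -> 0.0554 0.3224 -0.0003 -0.0516
(0.5194, -0.3804, 0.05, -71.2) -> 0.0 -0.0 0.2 0.0
(0.5194, -0.3804, 0.0208, -71.2) -> 0.0 -0.0 0.0584 0.0
```

step_arm:
  moves: [0.025, 0.07, 0, -0.01, 1, 0.05, 0.15, 0, -0.02, 1, 0.08, 0.23, 0, -0.035, 1, 0.107, 0.3, 0, -0.05, 1, 0.107, 0.309, 0, -0.0515, 1]

```text
clock: 11.9
position: [0.4679, -0.2305, 0.1492]
ee_rot: [0.001, 0.997, 0.082, 0.001]
contact_force: [1.3, 0.2, -1.2]
width: 0.0208
```

step_arm:
  moves: [0.012, 0.07, 0, -0.01, 1, 0.025, 0.15, 0, -0.02, 1, 0.04, 0.23, 0, -0.035, 1, 0.055, 0.3, 0, -0.05, 1, 0.055, 0.322, 0, -0.0515, 1]

```text
clock: 12.4
position: [0.5204, -0.3832, 0.1485]
ee_rot: [0.0, 0.987, 0.163, 0.0]
contact_force: [-0.1, 0.2, -1.9]
width: 0.0207
```

step_arm:
  moves: [0, 0, 0.04, 0, 1, 0, 0, 0.09, 0, 1, 0, 0, 0.15, 0, 1, 0, 0, 0.2, 0, 1, 0, 0, 0.2, 0, 1]

```text
clock: 12.9
position: [0.5162, -0.3766, 0.0454]
ee_rot: [-0.005, 0.987, 0.163, -0.003]
contact_force: [-1.2, 1.3, -1.5]
width: 0.0207
```

step_arm:
  moves: [0, 0, 0, 0, 1]

```text
clock: 13.0
position: [0.5189, -0.3792, 0.0495]
ee_rot: [-0.001, 0.987, 0.163, -0.001]
contact_force: [0.6, -0.3, -1.6]
width: 0.0207
```

```bash
python3 - <<'E'
from pin import *
s=manip.get_state();print(s['clock'],s['position'],psi(s),s['contact_force'])
i=load('sc2.png')['frame'];cv2.imwrite('pics/c8.png',cv2.resize(i[220:400,190:430],None,fx=3,fy=3,interpolation=cv2.INTER_CUBIC))
E
```

```text
13.0 [ 0.51886403 -0.37922029  0.04948416] -71.21128207271 [ 0.59379936 -0.30108075 -1.61219986]
```

View pics/c8.png

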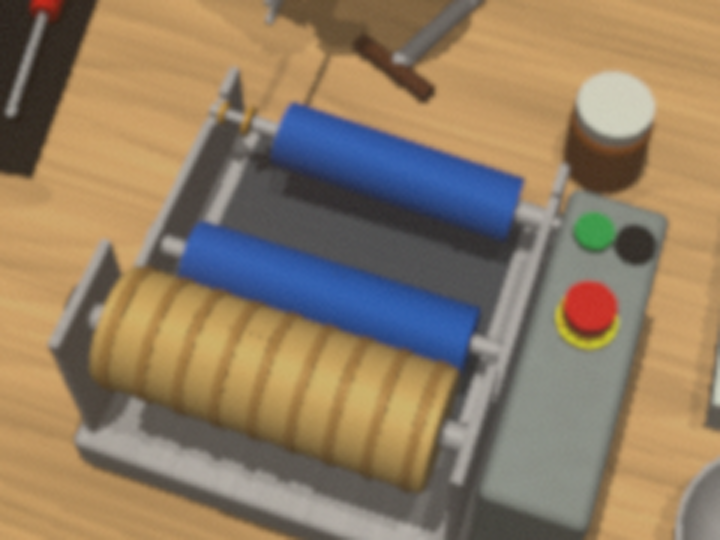

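The pin end sits in the notch, raised at crop (230,110), and the drive end is still in its socket. Now I'll lay the tool down.

step_arm:
  moves: [0, 0, 0.02, 0, 1, 0, 0, 0.035, 0, 1, 0, 0, 0.048, 0, 1, 0, 0, 0.056, 0, 1, 0, 0, 0.058, 0, 1]

```text
clock: 13.5
position: [0.519, -0.38, 0.0205]
ee_rot: [-0.0, 0.987, 0.163, -0.0]
contact_force: [0.2, -0.1, -1.3]
width: 0.0204
```

step_arm:
  moves: [0, 0, 0, 0, 1, 0, 0, 0, 0, 0.3, 0, 0, 0, 0, -1, 0, 0, 0, 0, -1, 0, 0, 0, 0, -1]

```text
clock: 14.0
position: [0.5195, -0.3803, 0.0214]
ee_rot: [0.0, 0.987, 0.163, 0.0]
contact_force: [0.1, 0.1, -0.4]
width: 0.0722
```

```bash
python3 - <<'E'
from h import *
s=manip.get_state();print(s['clock'],s['position'],psi(s),s['contact_force'],s['width'])
q=np.load('mach.npy');c,sn=np.cos(q[2]),np.sin(q[2]);W=lambda x,y:(q[0]+c*x-sn*y,q[1]+sn*x+c*y)
for y in(.013,-.02,-.03):print(y,W(-.1,y))
x,y=W(-.1,-.017)
plan([(*s['position'][:2],.16,None),(x,y,.20,.35),(x,y,.16,.35)],maxd=.2)
E
```

```text
14.0 [ 0.51947807 -0.38033719  0.02139906] -71.21669742964404 [ 0.05560681  0.1425581  -0.44392829] 0.0722256758238174
0.013 (np.float64(0.5601937103134604), np.float64(0.04319122537597387))
-0.02 (np.float64(0.56039282316771), np.float64(0.010191826077330983))
-0.03 (np.float64(0.5604531603962705), np.float64(0.0001920081080452607))
(np.float64(0.5194780725528663), np.float64(-0.38033718581385123), 0.16, None) -> 0.0 0.0 -0.2772 -0.0
(np.float64(0.5603747219991418), np.float64(0.0131917714681167), 0.2, 0.35) -> 0.1654 -0.3594 -0.04 -0.1988
(np.float64(0.5603747219991418), np.float64(0.0131917714681167), 0.2, 0.35) -> 0.3444 -0.1948 -0.04 -0.1988
(np.float64(0.5603747219991418), np.float64(0.0131917714681167), 0.16, 0.35) -> -0.0 -0.0 0.08 0.0
```

step_arm:
  moves: [0, 0, -0.05, 0, -1, 0, 0, -0.12, 0, -1, 0, 0, -0.2, 0, -1, 0, 0, -0.277, 0, -1, 0, 0, -0.277, 0, -1]

```text
clock: 14.5
position: [0.5222, -0.3827, 0.1663]
ee_rot: [0.005, 0.987, 0.163, 0.004]
contact_force: [0.6, -0.3, 0.8]
width: 0.0851
```

step_arm:
  moves: [0.165, -0.359, -0.04, -0.199, -1, 0.165, -0.359, -0.04, -0.199, -1, 0.165, -0.359, -0.04, -0.199, -1, 0.165, -0.359, -0.04, -0.199, -1, 0.165, -0.359, -0.04, -0.199, -1]

```text
clock: 15.0
position: [0.5392, -0.1777, 0.1797]
ee_rot: [-0.002, 0.887, 0.462, 0.001]
contact_force: [-0.8, -0.5, 0.3]
width: 0.0858
```

step_arm:
  moves: [0.344, -0.195, -0.04, -0.199, -1, 0.344, -0.195, -0.04, -0.199, -1, 0.344, -0.195, -0.04, -0.199, -1, 0.344, -0.195, -0.04, -0.199, -1, 0.344, -0.195, -0.04, -0.199, -1]

```text
clock: 15.5
position: [0.5601, 0.0179, 0.1997]
ee_rot: [-0.001, 0.702, 0.712, 0.001]
contact_force: [0.4, -0.2, -0.7]
width: 0.0855
```

step_arm:
  moves: [0, 0, 0, 0, -1, 0, 0, 0, 0, -1]

```text
clock: 15.7
position: [0.5595, 0.0117, 0.199]
ee_rot: [-0.0, 0.705, 0.709, -0.001]
contact_force: [-0.5, -0.8, 0.1]
width: 0.0854
```

```bash
python3 - <<'E'
from h import *
snap('wrist','w9.png');s=load('w9.png')['s'];print(s['clock'],s['position'],psi(s),s['contact_force'],s['width'])
plan([(.5604,.0132,.101,.35)]); snap('top','top2.png')
a=load('w9.png')['frame'];b=load('top2.png')['frame'][90:330,220:560]
cv2.imwrite('pics/c9.png',np.hstack([cv2.resize(a,(427,320)),cv2.resize(b,(373,320))[:, :]]))
E
```

```text
15.7 [0.55953318 0.01165001 0.19897641] 0.30156240649628474 [-0.4597146  -0.79400446  0.09374224] 0.08544218456060046
(0.5604, 0.0132, 0.101, 0.35) -> 0.0037 0.0017 0.196 -0.0005
```

View pics/c9.png

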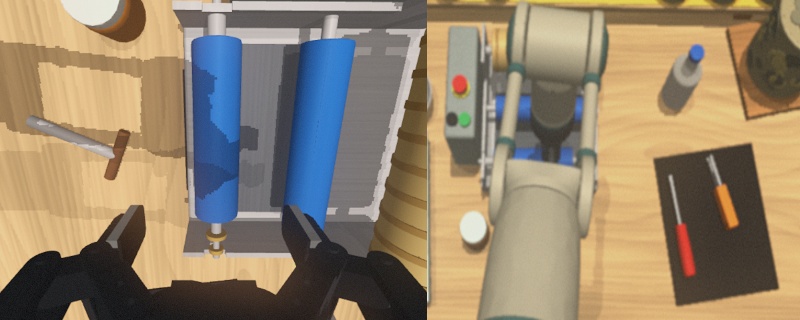

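The tool lies flat on the mat, and the front roller (column 216 in the left half) runs midway between the fingers. I'll descend and grip gently.

step_arm:
  moves: [0.004, 0.002, 0.05, 0, -1, 0.004, 0.002, 0.1, 0, -1, 0.004, 0.002, 0.15, 0, -1, 0.004, 0.002, 0.185, 0, -1, 0.004, 0.002, 0.196, 0, -1]

```text
clock: 16.3
position: [0.5592, 0.0136, 0.0993]
ee_rot: [-0.002, 0.705, 0.709, -0.001]
contact_force: [-0.5, -0.1, 0.7]
width: 0.085
```

step_arm:
  moves: [0, 0, 0, 0, -1, 0, 0, 0, 0, 0, 0, 0, 0, 0, 0.2, 0, 0, 0, 0, 1, 0, 0, 0, 0, 1]
  force: 25

```text
clock: 16.8
position: [0.5613, 0.0149, 0.1027]
ee_rot: [0.001, 0.704, 0.71, 0.001]
contact_force: [-0.8, -0.3, 3.2]
width: 0.0438
```

step_arm:
  moves: [0, 0, 0, 0, 1, 0, 0, 0, 0, 1, 0, 0, 0, 0, 1]

```text
clock: 17.1
position: [0.5612, 0.0149, 0.1025]
ee_rot: [0.001, 0.704, 0.71, 0.0]
contact_force: [-1.2, 0.4, 6.1]
width: 0.0441
```

step_arm:
  moves: [0, 0, -0.004, 0, 1, 0, 0, -0.008, 0, 1, 0, 0, -0.011, 0, 1, 0, 0, -0.014, 0, 1, 0, 0, -0.014, 0, 1]

```text
clock: 17.6
position: [0.5604, 0.0149, 0.1083]
ee_rot: [-0.0, 0.704, 0.71, -0.0]
contact_force: [0.6, -0.5, -4.0]
width: 0.0442
```

```bash
python3 - <<'E'
from h import *
snap('wrist','w10.png');s=load('w10.png')['s'];print(s['position'],s['contact_force'],s['moment'])
a=load('w10.png')['frame'];snap('scene','sc3.png');b=load('sc3.png')['frame'][220:340,200:400]
cv2.imwrite('pics/c10.png',np.hstack([cv2.resize(a,(400,300)),cv2.resize(b,(400,300))]))
E
```

```text
[0.56037972 0.01492746 0.10827795] [ 0.5830448  -0.51170948 -3.99005049] [-0.35956471 -0.09347025  0.00165478]
```

View pics/c10.png

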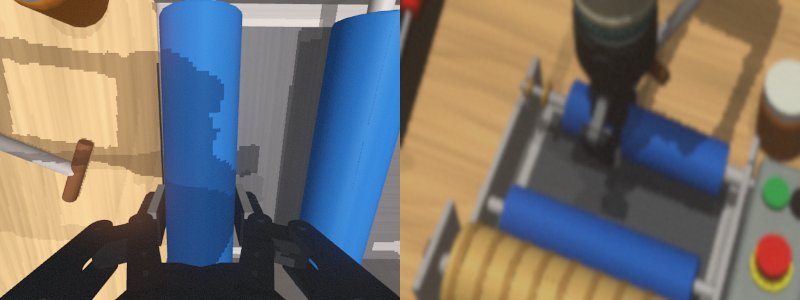

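step_arm:
  moves: [0, 0, -0.004, 0, 1, -0.006, 0, -0.004, 0, 1, -0.012, 0, -0.004, 0, 1, -0.018, 0, -0.004, 0, 1, -0.02, 0, -0.004, 0, 1]

```text
clock: 18.2
position: [0.5608, 0.0046, 0.1106]
ee_rot: [-0.0, 0.705, 0.71, 0.0]
contact_force: [-0.4, 0.3, -4.5]
width: 0.0442
```

step_arm:
  moves: [-0.008, 0, 0, 0, 1, -0.016, 0, 0, 0, 1, -0.024, 0, 0, 0, 1, -0.026, 0, 0, 0, 1, -0.026, 0, 0, 0, 1]

```text
clock: 18.7
position: [0.5609, -0.0083, 0.1106]
ee_rot: [-0.0, 0.705, 0.71, 0.0]
contact_force: [-0.2, -0.4, -3.3]
width: 0.0441
```

```bash
python3 - <<'E'
from h import *
snap('wrist','w11.png')
i=load('w11.png')['frame'];s=load('w11.png')['s'];print(s['position'],s['moment'])
for f in('w10.png','w11.png'):
    h=load(f)['frame'].astype(int); m=(h[:,:,0]>h[:,:,2]+60); m[:,400:]=0; y=np.where(m[:,330])[0]; print(f,'body end row at col330',y[:3], [np.where(m[r])[0][[0,-1]] for r in (30,100,200)])
a=load('w11.png')['frame'];cv2.imwrite('pics/c11.png',np.hstack([cv2.resize(a,(400,300)),cv2.resize(get_image('scene')['frame'][220:340,200:400],(400,300))]))
E
```

```text
[ 0.56091669 -0.00828681  0.11058   ] [-0.09244735  0.07350258 -0.01336649]
w10.png body end row at col330 [0 1 2] [array([257, 386]), array([261, 384]), array([261, 380])]
w11.png body end row at col330 [0 1 2] [array([258, 386]), array([261, 384]), array([261, 380])]
```

The drive end is out with no side force. I'll lift and carry it to the crate.

step_arm:
  moves: [0, 0, -0.015, 0, 1, 0, 0, -0.03, 0, 1, 0, 0, -0.07, 0, 1, 0, 0, -0.12, 0, 1, 0, 0, -0.17, 0, 1]

```text
clock: 19.3
position: [0.5608, -0.0078, 0.197]
ee_rot: [0.0, 0.704, 0.71, 0.0]
contact_force: [0.8, -0.9, -3.3]
width: 0.0443
```

step_arm:
  moves: [0, 0, -0.06, 0, 1, 0, 0, -0.12, 0, 1, 0, 0, -0.16, 0, 1, 0, 0, -0.17, 0, 1, 0, 0, -0.17, 0, 1]

```text
clock: 19.8
position: [0.5611, -0.0079, 0.2816]
ee_rot: [0.001, 0.704, 0.71, 0.001]
contact_force: [-0.1, -0.4, -4.0]
width: 0.0442
```

```bash
python3 - <<'E'
from h import *
s=manip.get_state();print(s['clock'],s['position'],psi(s),s['contact_force'],s['moment'],s['width'])
plan([(.497,.36,.28,93.7)],maxa=32)
E
```

```text
19.8 [ 0.56105154 -0.00793251  0.28156382] 0.4288777288819274 [-0.14576957 -0.35305826 -4.04344625] [-0.0839065  -0.01526119 -0.01124751] 0.044152379292931615
(0.497, 0.36, 0.28, 93.7) -> 0.2456 -0.0409 0.001 -0.1727
(0.497, 0.36, 0.28, 93.7) -> 0.2314 0.0918 0.0011 -0.1727
(0.497, 0.36, 0.28, 93.7) -> 0.1508 0.1982 0.001 -0.1728
```

step_arm:
  moves: [0.06, -0.01, 0, -0.045, 1, 0.12, -0.02, 0, -0.09, 1, 0.18, -0.03, 0, -0.135, 1, 0.246, -0.041, 0, -0.173, 1, 0.246, -0.041, 0.001, -0.173, 1]

```text
clock: 20.3
position: [0.5374, 0.1187, 0.2783]
ee_rot: [-0.003, 0.486, 0.874, 0.0]
contact_force: [0.4, -0.6, -3.8]
width: 0.0442
```

step_arm:
  moves: [0.06, 0.023, 0, -0.045, 1, 0.12, 0.046, 0, -0.09, 1, 0.18, 0.07, 0, -0.135, 1, 0.231, 0.092, 0, -0.173, 1, 0.231, 0.092, 0.001, -0.173, 1]

```text
clock: 20.8
position: [0.517, 0.2401, 0.2779]
ee_rot: [-0.002, 0.234, 0.972, 0.0]
contact_force: [-0.7, -1.0, -3.1]
width: 0.044
```

step_arm:
  moves: [0.04, 0.05, 0, -0.045, 1, 0.08, 0.1, 0, -0.09, 1, 0.12, 0.15, 0, -0.135, 1, 0.151, 0.198, 0, -0.173, 1, 0.151, 0.198, 0.001, -0.173, 1]

```text
clock: 21.3
position: [0.496, 0.3623, 0.2774]
ee_rot: [-0.001, -0.035, 0.999, 0.0]
contact_force: [-0.1, -0.7, -4.0]
width: 0.0435
```

step_arm:
  moves: [0, 0, 0, 0, 1, 0, 0, 0, 0, 1]

```text
clock: 21.5
position: [0.4967, 0.3584, 0.2783]
ee_rot: [-0.001, -0.032, 0.999, -0.001]
contact_force: [-0.2, 1.0, -3.2]
width: 0.0441
```

```bash
python3 - <<'E'
from h import *
snap('wrist','w12.png'); snap('scene','sc4.png'); snap('top','top3.png')
s=load('w12.png')['s'];print(s['clock'],s['position'],psi(s),s['contact_force'],s['moment'])
# crate outer outline from initial images: bright low-saturation blob
for f,box in(('top1.png',(130,235,175,330)),('sc1.png',(420,540,225,385))):
    d=load(f);h=cv2.cvtColor(d['frame'],cv2.COLOR_BGR2HSV)
    m=cv2.inRange(h,(0,0,120),(180,55,255)); M=np.zeros_like(m);M[box[2]:box[3],box[0]:box[1]]=m[box[2]:box[3],box[0]:box[1]]
    M=cv2.morphologyEx(M,cv2.MORPH_CLOSE,np.ones((5,5)))
    c=max(cv2.findContours(M,0,2)[0],key=cv2.contourArea); hull=cv2.convexHull(c)
    q=cv2.approxPolyDP(hull,8,True)[:,0]; print(f,[(tuple(p),onz(d,*p,.055)[:2].round(3)) for p in q])
# roller blue axis in the pictures
for f in('sc4.png','top3.png'):
    d=load(f);h=cv2.cvtColor(d['frame'],cv2.COLOR_BGR2HSV);m=cv2.inRange(h,(100,140,60),(125,255,255))
    n,l,st,ce=cv2.connectedComponentsWithStats(m); print(f,[(st[k].tolist(),ce[k].round(1).tolist()) for k in range(1,n) if st[k,4]>150])
E
```

```text
21.5 [0.49667313 0.358411   0.27825153] 93.70558543696418 [-0.16287065  0.96672813 -3.2131904 ] [ 0.04925609 -0.10486821 -0.01589888]
top1.png [((np.int32(217), np.int32(175)), array([0.662, 0.287])), ((np.int32(221), np.int32(316)), array([0.32 , 0.257])), ((np.int32(139), np.int32(319)), array([0.31 , 0.445])), ((np.int32(142), np.int32(191)), array([0.618, 0.466]))]
sc1.png [((np.int32(446), np.int32(228)), array([0.323, 0.26 ])), ((np.int32(530), np.int32(246)), array([0.311, 0.446])), ((np.int32(527), np.int32(379)), array([0.619, 0.467])), ((np.int32(427), np.int32(354)), array([0.632, 0.28 ]))]
sc4.png [([17, 96, 98, 83, 1129], [51.4, 146.8]), ([501, 229, 28, 42, 832], [515.8, 248.3]), ([251, 295, 98, 47, 1849], [300.2, 317.1])]
top3.png [([284, 162, 79, 16, 1087], [322.4, 169.5]), ([607, 257, 33, 100, 542], [622.6, 310.8])]
```

```bash
python3 - <<'E'
from h import *
plan([(.492,.3625,.14,93.9),(.492,.3625,.058,93.9),(.492,.3625,.0255,93.9)])
E
```

```text
(0.492, 0.3625, 0.14, 93.9) -> 0.0092 0.0082 0.278 -0.001
(0.492, 0.3625, 0.058, 93.9) -> -0.0 0.0 0.164 0.0
(0.492, 0.3625, 0.0255, 93.9) -> -0.0 0.0 0.065 0.0
```

step_arm:
  moves: [0.009, 0.008, 0.05, -0.001, 1, 0.009, 0.008, 0.12, -0.001, 1, 0.009, 0.008, 0.2, -0.001, 1, 0.009, 0.008, 0.26, -0.001, 1, 0.009, 0.008, 0.278, -0.001, 1]

```text
clock: 22.15
position: [0.4898, 0.3616, 0.1366]
ee_rot: [-0.003, -0.034, 0.999, -0.002]
contact_force: [-0.2, -0.4, -3.1]
width: 0.0444
```

step_arm:
  moves: [0, 0, 0.04, 0, 1, 0, 0, 0.08, 0, 1, 0, 0, 0.12, 0, 1, 0, 0, 0.15, 0, 1, 0, 0, 0.162, 0, 1]

```text
clock: 22.65
position: [0.4922, 0.3633, 0.0589]
ee_rot: [-0.0, -0.035, 0.999, -0.0]
contact_force: [-0.1, -0.6, -3.2]
width: 0.0441
```

step_arm:
  moves: [0, 0, 0.006, 0, 1, 0, 0, 0.012, 0, 1, 0, 0, 0.02, 0, 1, 0, 0, 0.028, 0, 1, 0, 0, 0.036, 0, 1]

```text
clock: 23.15
position: [0.492, 0.3638, 0.0412]
ee_rot: [0.0, -0.035, 0.999, 0.0]
contact_force: [-0.3, 0.6, -3.3]
width: 0.0444
```

step_arm:
  moves: [0, 0, 0.004, 0, 1, 0, 0, 0.008, 0, 1, 0, 0, 0.012, 0, 1, 0, 0, 0.016, 0, 1, 0, 0, 0.016, 0, 1]

```text
clock: 23.65
position: [0.4923, 0.3638, 0.0333]
ee_rot: [0.001, -0.035, 0.999, 0.0]
contact_force: [1.3, -0.9, -0.3]
width: 0.0441
```

step_arm:
  moves: [0, 0, 0.004, 0, 1, 0, 0, 0.008, 0, 1, 0, 0, 0.011, 0, 1, 0, 0, 0.014, 0, 1, 0, 0, 0.014, 0, 1]

```text
clock: 24.15
position: [0.4919, 0.3638, 0.026]
ee_rot: [0.0, -0.035, 0.999, 0.0]
contact_force: [1.5, 0.4, -0.8]
width: 0.0438
```

```bash
python3 - <<'E'
from h import *
s=manip.get_state();print(s['clock'],s['position'],psi(s),s['contact_force'],s['moment'])
E
```

```text
24.15 [0.49187338 0.36378191 0.02596752] 94.01122388162814 [ 1.46851308  0.44695741 -0.83528987] [ 0.03890134 -0.07155604 -0.00887844]
```

step_arm:
  moves: [0, 0, 0, 0, -0.15, 0, 0, 0, 0, -0.3, 0, 0, 0, 0, -0.6, 0, 0, 0, 0, -0.6, 0, 0, 0, 0, -0.6]

```text
clock: 24.65
position: [0.4916, 0.3636, 0.0261]
ee_rot: [-0.0, -0.035, 0.999, 0.0]
contact_force: [-0.3, 1.0, -0.3]
width: 0.0681
```

step_arm:
  moves: [0, 0, -0.02, 0, -0.6, 0, 0, -0.08, 0, -0.6, 0, 0, -0.16, 0, -0.6, 0, 0, -0.24, 0, -0.6, 0, 0, -0.3, 0, -0.6]

```text
clock: 25.15
position: [0.4924, 0.3641, 0.1797]
ee_rot: [0.002, -0.035, 0.999, 0.001]
contact_force: [1.6, 0.4, 0.3]
width: 0.0682
```

step_arm:
  moves: [0.05, 0, -0.1, 0, -0.6, 0.1, 0, -0.2, 0, -0.6, 0.1, 0, -0.2, 0, -0.6, 0.1, 0, -0.2, 0, -0.6]

```text
clock: 25.55
position: [0.442, 0.3607, 0.2796]
ee_rot: [0.003, -0.036, 0.999, 0.002]
contact_force: [0.1, 0.1, -0.2]
width: 0.0682
```

```bash
python3 - <<'E'
from h import *
snap('wrist','w13.png'); snap('scene','sc5.png'); snap('top','top4.png'); snap('scene','sc6.png')
s=load('w13.png')['s'];print(s['clock'],s['position'],psi(s),s['contact_force'],s['width'])
C=np.array([.470,.361]);a=np.radians(3.8);ex=np.array([np.cos(a),np.sin(a)]);ey=np.array([-np.sin(a),np.cos(a)])
for f in('w13.png','sc5.png','sc6.png','top4.png'):
    d=load(f);h=cv2.cvtColor(d['frame'],cv2.COLOR_BGR2HSV);m=cv2.inRange(h,(100,130,40),(125,255,255))
    n,l,st,ce=cv2.connectedComponentsWithStats(m)
    for k in range(1,n):
        if st[k,4]>300:
            g=onz(d,*ce[k],.03)[:2]-C
            if np.linalg.norm(g)<.15:
                c=cv2.findContours((l==k).astype('uint8'),0,2)[0][0];b=cv2.boxPoints(cv2.minAreaRect(c))
                w=np.array([onz(d,*p,.0275)[:2]-C for p in b]); print(f,st[k],'mean crate xy',g@ex,g@ey,'\n corners',np.c_[w@ex,w@ey].round(3).tolist())
# movement check of bystanders: picture difference scene start/end
for A,B in(('sc1.png','sc6.png'),('top1.png','top4.png')):
    D=cv2.absdiff(load(A)['frame'],load(B)['frame']).max(2)>45
    D=cv2.morphologyEx(D.astype('uint8'),cv2.MORPH_OPEN,np.ones((3,3)));n,l,st,ce=cv2.connectedComponentsWithStats(D);print(A,[st[k].tolist() for k in range(1,n) if st[k,4]>60])
for f in('top1.png','top4.png','sc1.png','sc6.png'):
    h=cv2.cvtColor(load(f)['frame'],cv2.COLOR_BGR2HSV)
    box=(440,200,110,110) if f[0]=='t' else (105,180,120,90)
    o=cv2.inRange(h,(9,170,120),(17,255,255));r=cv2.inRange(h,(0,190,110),(5,255,255))
    for nm,m in(('orange',o),('red',r)):
        M=m[box[1]:box[1]+box[3],box[0]:box[0]+box[2]];y,x=np.nonzero(M);print(f,nm,len(x),(x.mean()+box[0]).round(1),(y.mean()+box[1]).round(1))
E
```

```text
25.55 [0.44196304 0.36068819 0.27955274] 94.07121994288194 [ 0.14813654  0.0774923  -0.21800629] 0.06817379778691526
w13.png [ 300  191   39  104 3376] mean crate xy 0.018614837011772967 0.0005316369217401167 
 corners [[-0.039, -0.019], [-0.039, 0.022], [0.083, 0.024], [0.084, -0.021]]
sc5.png [ 466  262   25   71 1262] mean crate xy -0.00875363294495094 0.0002845168737656387 
 corners [[0.073, -0.019], [-0.098, -0.021], [-0.105, 0.023], [0.067, 0.02]]
sc6.png [ 466  262   25   71 1255] mean crate xy -0.008427651177903775 0.00024843787797585977 
 corners [[0.073, -0.019], [-0.098, -0.021], [-0.105, 0.023], [0.067, 0.02]]
top4.png [177 223  14  46 515] mean crate xy 0.019582664213108072 0.00035673097819161677 
 corners [[-0.034, 0.016], [0.077, 0.017], [0.076, -0.015], [-0.036, -0.015]]
sc1.png [[549, 0, 19, 10, 141], [585, 0, 55, 60, 2177], [569, 13, 23, 10, 112], [393, 34, 45, 26, 551], [564, 36, 63, 61, 1080], [404, 60, 26, 30, 497], [338, 68, 11, 19, 127], [427, 68, 41, 34, 574], [350, 81, 19, 24, 291], [362, 81, 19, 17, 120], [414, 93, 226, 146, 10374], [452, 97, 56, 31, 1138], [399, 109, 55, 25, 781], [358, 139, 15, 6, 65], [580, 177, 47, 46, 1387], [553, 196, 29, 26, 395], [460, 250, 59, 109, 3088], [526, 252, 6, 34, 132], [282, 257, 83, 38, 1341]]
top1.png [[83, 131, 12, 11, 89], [64, 141, 42, 44, 670], [77, 161, 13, 20, 139], [12, 166, 49, 23, 405], [0, 168, 18, 40, 433], [16, 182, 131, 119, 5018], [275, 202, 86, 22, 1336], [134, 205, 69, 115, 4066], [63, 298, 33, 69, 734], [0, 298, 299, 182, 20329], [319, 423, 30, 8, 178], [0, 430, 29, 10, 185], [348, 431, 14, 15, 98], [91, 434, 23, 19, 204], [322, 434, 18, 12, 159], [0, 436, 92, 44, 1873], [374, 456, 11, 24, 159]]
top1.png orange 329 492.4 244.7
top1.png red 235 455.7 277.0
top4.png orange 332 493.2 244.5
top4.png red 225 455.7 276.7
sc1.png orange 265 157.7 221.3
sc1.png red 292 209.0 207.1
sc6.png orange 268 156.8 221.3
sc6.png red 304 209.2 207.1
```

```bash
python3 -c "
from h import *
print(job.sign_off())"
```

```text
the job is handed in; nothing more can be done
None
```

I completed the sequence and handed the job in at about 26 s of the 72 s allowed; `sign_off` reported no verdict.

**What I did:**
- Took the forked tool, slid it onto the pin's neck, pressed the pin in about 10 mm (about 3 N) and lifted that end.
- Let the tip spring out into the notch, withdrew the tool and laid it back on the mat.
- Gripped the roller lightly (25 N), drew the drive end out and lowered the roller lengthwise into the crate.

**What the last checks showed:**
- **Pin:** in the pictures, the tip was resting in the notch and the tool was unloaded before I withdrew it.
- **Roller:** it lies along the crate, about 0–16 mm off the crate's middle lengthwise (limit 30 mm) and centred crosswise. The views disagree by about 15 mm lengthwise because of perspective and the arm hiding part of the roller. Wrist-force readings stayed within 4 N while I set it down.
- **Tool and screwdriver:** the tool's orange grip and the red screwdriver are within 1 pixel of where they started.
- **Bystanders:** the before-and-after picture difference flagged nothing I could attribute to the trier, bottle or bowl. The changes are the roller, the arm and its shadows. The jar showed none in the scene view, but the arm may hide it in the top view.

**Not checked:** I had used all 12 picture views before placing the roller, so the final checks were numerical only. That means flatness was not confirmed by eye. It is inferred from the lowering height, from the forces at release and from the roller's length and width in the images.

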